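# Free a stuck anvil stake from its holder

### The arm

A 6-joint arm with a two-finger parallel gripper is mounted at the origin on the work surface. World frame = base frame: x ahead of the robot, y to its left, z up, the work surface at z = 0. Lengths are in mm, angles in rad, forces in N, time in s.
With the tool pointing down it reaches from about 400 to 925 mm from the base axis. Payload 3.4 kg.
Tool frame: the origin (TCP) lies midway between the tips of the shut fingers; the grasp point (between the pads) lies 19 mm behind it (robot.tcp_to_grasp is the distance from the TCP to the grasp point, in mm); x points along the fingers, z is the direction in which the jaws open and shut, and the axes are right-handed (so a half turn about x gives the same grasp; the last joint's range is limited). The gripper opens to 85 mm and grips with 20 to 120 N. Pads are 22 mm wide; open, the fingers measure 114 mm over their backs; the gripper's body (76 mm by 85 mm) begins 54 mm behind the grasp point. The pads swing forward as they close: fully open they stand 13 mm farther back than shut.
Start: joints at [-1.371, 0.307, 1.506, -0, 1.328, -0.073], TCP at [154.897, -553.749, 231.305] pointing down, gripper open.
Joint ranges: [-3.12, 3.12], [-1.05, 2.28], [0.14, 2.33], [-1.42, 4.57], [0.1, 2.73], [-2.68, 2.68]. Speed limits (rad/s): [2.57, 2.57, 3.14, 3.14, 3.14, 3.14].

### API

Orientations are given as a unit quaternion [w, x, y, z].
In Python, from station import sense, snapshot, get_calibration, order, robot gives the robot as it stands.
- The arm moves only by the tool step_arm, never from a script. Its argument "increments" is a list of rows, each an object of numbers: "tx", "ty", "tz": the shift along the tool's x, y, z scaled (see below); "ax", "ay", "az": the turn, a rotation vector about the tool's x, y, z scaled (see below); "hand": the closure, from 0 (fully open) to 1 (shut). A call has 1 to 20 rows; each row shifts and turns the commanded pose from where the row before left it, along the tool's axes as they then stand; what a row does not reach is not made up. The controller multiplies each number of a shift by 0.03 m and each number of a turn by 10 degrees. A row lasts 1/8 s, in which the tool goes at most 62.5 mm and 10.7 degrees, less where a joint would pass 70% of its speed; a pose out of reach is approached as far as the arm can. A call with a number of a shift or a turn outside -1 to 1 is refused whole. A call with a gripper value outside its range is refused whole. The fingers move at their own pace and stop on an object; the grip force is fixed at half the most. Time passes only in rows, so rows that do not move let the fingers close. It gives the time, the measured TCP pose, the force and the opening at its end, in the units of the state.
- sense(): the state, without advancing time (a new reading comes with each control period).
- snapshot(name): name is "scene" or "top" or "wrist"; returns (picture, depth): 420x560x3 uint8, blue, green, red; 420x560 float32, mm along the optical axis (not along the pixel's ray), 0 where there is no reading.
- get_calibration(name): a dict with "fx", "fy", "cx", "cy" (pixels), "R" (3x3) and "t" (3): a world point X has camera coordinates R X + t; the wrist camera has in their place "T_tool_cam" (4x4, takes a point from camera to tool coordinates, whose origin is the TCP and whose axes are the tool frame's). Camera axes: x right, y down, z forward; pixel columns grow to the right and rows downward; lengths in mm; the calibration is good to about 2 mm. The wrist camera is an equidistant fisheye: a pixel r from the principal point sees the ray r / f radians off the axis. A picture is of the moment at which its call begins: read the wrist's pose just before it. get_calibration takes no time and is no camera call.
- order.finish_job(): hands the job in, once; it reports no verdict.
The state is a dict: "t": time; "joints": joint angles; "qd": joint speeds; "joint_efforts": joint torques, N m; "tool_pos": TCP position; "ee_rot": TCP orientation; "force": force on the tool from outside, world axes, zero at the start; "torque": the same for the moment, N m; "finger_gap": opening from 0.0 (shut) to 1.0 (fully open).
Only numpy, scipy, OpenCV 4.12 (cv2) and the standard library are available. Lean on these libraries where they do the work, as an engineer would, in place of code of your own. Each camera call takes 0.05 s, during which the arm holds its last target.

### The job

The little anvil stake is stuck in the jeweller's stake holder. First turn the red keeper knob about a quarter turn clockwise so that its brass arm is well clear of the anvil, then take the anvil by its head and rock it side to side until both wooden cheeks have given way, and draw it up out of the holder. Finish still holding it in the gripper, upright and at rest above the holder, its foot about 15 mm clear of the holder's top and not touching it; leave the keeper open and everything else on the bench alone.

Things in the scene. Friction and masses are not known exactly. Their poses are not given: they have to be found in the camera images.
- anvil: One-piece steel anvil stake, about 0.5 kg, loose, standing in the holder. Origin: underside of its foot (seated: 12 mm above the bench); z up, x along the horn. mm (x, y): keel 24 x 14 to z 7; foot plate 24 x 24, z 7-12; neck 20 x 18, z 12-58; tab on the neck to x = -28, 18 wide, z 37-43; head block 40 x 28, z 58-98; cone horn on the head to x = +54.
- anvil_grip (a point): point in the middle of the anvil's head, 82 mm above its foot's underside (16 mm below its flat top): grip the 28 mm wide flat sides here, fingers closing along the anvil's y
- holder: Steel stake holder fixed to the bench. Origin: on the bench under the middle of the stake pocket; x, y as the seated anvil's. Base plate 12 mm thick, x -145 to +45, y +-55 mm. The foot stands on it in a pocket with 1.5 mm play in y, 2 mm in x. Over the foot two wooden cheeks (z 27-47) close on the neck from +y and -y, overhanging the foot 2.7 mm a side: a straight pull stops after 3 mm.
- holder_top (a point): centre of the pocket's mouth, level with the tops of cheeks and of the steel frame round them (x +-24, y +-50 mm), 47 mm above the bench
- cheek_left (a joint): how far the cheek on the holder's +y side is pushed out, m: 0 closed, at most 0.006. Leaning the anvil towards a cheek (about x, pivoting on its keel) pushes that cheek out against about 10 N; it stays where pushed. A lean of 0.14 rad opens it some 4 mm (the anvil leans a bit less than the hand). With both out 3 mm or more the foot passes.
- cheek_right (a joint): the same for the cheek on the holder's -y side
- keeper (a joint): angle of the keeper knob, rad: 0 = its brass arm points along the holder's +x and lies 2 mm above the anvil's tab, locking it down; grows clockwise seen from above; stop at 1.65; stays where it is left (0.06 N m of friction)
- knob_grip (a point): grip point of the keeper's red wing (40 long, 11 wide, 69 to 97 mm above the bench), on its vertical axis, 88 mm above the bench, 95 mm from the pocket's middle along the holder's -x. Its x runs along wing and arm and turns with the knob; pinch the sides, fingers closing along its y. The arm below is 12 wide, 57 to 65 mm above the bench, 79 mm long
- keeper_end (a point): tip of the keeper's brass arm, 61 mm above the bench
- calipers: bystander, leave alone: digital calipers lying flat, 150 mm long, 13 mm high
- graver: bystander, leave alone: graver with pale wooden knob handle, lying, 145 mm long
- file: bystander, leave alone: flat file with dark wooden handle, lying, 210 mm long
- pliers: bystander, leave alone: small blue-handled pliers, lying, 150 mm long
- solder_block: bystander, leave alone: white ceramic block 100 x 70 x 28
- jar: bystander, leave alone: amber glass jar, 52 mm wide, 60 mm high
- ring_dish: bystander, leave alone: blue ceramic bowl, 76 mm wide, 28 mm high

How it is judged (in metres and radians):
On the way, in this order (a step that is already met when the one before it is completed fails the run):
1. keeper turned well clear, the anvil still in the holder (value of joint keeper above 0.9 rad and z of anvil in the frame of holder_top below -0.025 m), for 0.2 s.
2. both cheeks pushed out by rocking the anvil (value of joint each of cheek_left, cheek_right above 0.001 m), for 0.1 s.
At the end, for the whole second after the job is handed in: Keeper beyond 0.9 rad; the anvil held by the fingers, its foot's underside 3 to 45 mm above the holder's top and within 30 mm of the pocket's centre seen from above, within 0.2 rad of upright, at rest (under 20 mm/s), not touching the holder (value of joint keeper above 0.9 rad and z of anvil in the frame of holder_top between 0.003 and 0.045 m and horizontal distance between anvil and holder_top below 0.03 m and angle between anvil's own z axis and vertical below 0.2 rad and linear speed of anvil below 0.02 m/s and contact force between anvil and the fingers above 1 N and contact force between anvil and holder below 0.2 N); the arm keeps its last pose, push and grip.
It fails at once if a bystander moved by more than 30 mm (distance of any of calipers, graver, file, pliers, solder_block, jar, ring_dish from where it was at the start of the episode above 0.03 m).
It also fails if it takes over 72 s, if anything falls off the work surface, if the arm or the gripper's body presses on something with over 40 N, if the wrist force passes 120 N, or if a joint passes its speed limit or range.

## Working session

There is one attempt and no reset: what is moved stays moved. The work goes in short steps, Python scripts to look and compute and a tool call to move; the robot and the scene stay as the last step left them, time stands still between calls to the robot, and variables do not carry over. Pictures are saved under pics/ and viewed, and the job is handed in when it is done.

Besides the shell and the picture viewer there is one more tool, called after "Call:" as name(argument=value, ...) on one line, values as JSON. step_arm: Moves the arm, as the interface text tells. Shifts and turns lie within -1 to 1; 1 stands for 0.03 m of shift or 10 degrees of turn. Its arguments: {"type":"object","properties":{"increments":{"type":"array"}},"required":["increments"]}

```bash
ls; mkdir -p pics; python3 - <<'E'
from station import sense, snapshot, get_calibration, robot
import cv2,numpy as np
print(sense()); print(robot, getattr(robot,'tcp_to_grasp',None))
for n in ("scene","top","wrist"):
    p,d=snapshot(n); cv2.imwrite(f"pics/{n}0.png",p); np.save(f"pics/{n}0.npy",d); print(n,get_calibration(n))
E
```

```text
pics
{'t': 0.0, 'joints': array([-1.37150673e+00,  3.07522832e-01,  1.50770527e+00, -1.92347615e-05,
        1.32840525e+00, -7.35109082e-02]), 'qd': array([ 0.00037966,  0.00071725,  0.00026555,  0.0001937 , -0.00160873,
       -0.00136043]), 'joint_efforts': array([ 2.49685894e-03, -4.57542622e+01, -2.51913553e+01, -3.87171076e-05,
        1.31245586e-02, -3.75334400e-05]), 'tool_pos': array([ 154.74241564, -553.03795694,  230.39776081]), 'ee_rot': array([ 0.5627999 ,  0.42783773,  0.56389109, -0.42689343]), 'force': array([0.42877096, 0.1794504 , 0.83929618]), 'torque': array([ 0.03954814,  0.02190276, -0.00168998]), 'finger_gap': 0.9991290363861814}
<Robot object at 0x7fc0c4fc7a10> 18.700000000000003
scene {'fx': 382.07059334468124, 'fy': 382.07059334468124, 'cx': 273.6116161330081, 'cy': 210.03352614959087, 'R': array([[ 0.67106151,  0.74135875,  0.00797819],
       [ 0.44825291, -0.39713022, -0.80084763],
       [-0.59054702,  0.54099426, -0.59881502]]), 't': array([-409.02791943, -182.92390563, 1413.41114246])}
top {'fx': 466.0171184421432, 'fy': 466.0171184421432, 'cx': 277.8221463985923, 'cy': 212.61614275953443, 'R': array([[ 0.0083698 , -0.9999614 ,  0.00267183],
       [-0.99733056, -0.00854154, -0.07251759],
       [ 0.07253761, -0.00205774, -0.99736355]]), 't': array([ -13.99843918,  628.26438982, 1197.4469374 ])}
wrist {'fx': 325.19226210127806, 'fy': 325.19226210127806, 'cx': 279.0757687749788, 'cy': 216.22332910652162, 'T_tool_cam': array([[-8.37971750e-04, -2.72691138e-01,  9.62101263e-01,
        -1.42170092e+02],
       [ 3.01870270e-04, -9.62101626e-01, -2.72690978e-01,
         6.86985814e+01],
       [ 9.99999603e-01,  6.19224318e-05,  8.88531331e-04,
        -4.12401253e-01],
       [ 0.00000000e+00,  0.00000000e+00,  0.00000000e+00,
         1.00000000e+00]])}
```

View pics/top0.png

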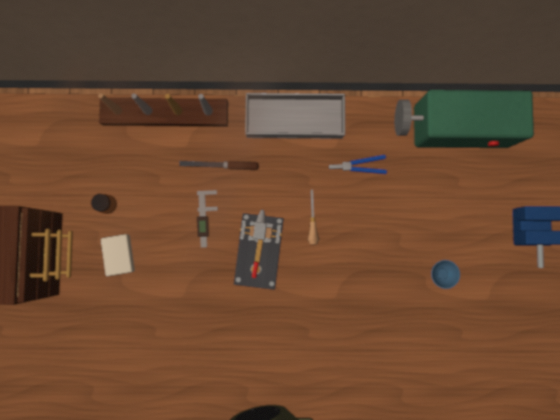

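View pics/scene0.png

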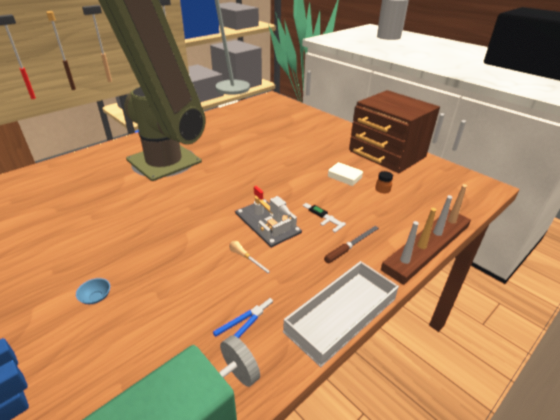

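View pics/wrist0.png

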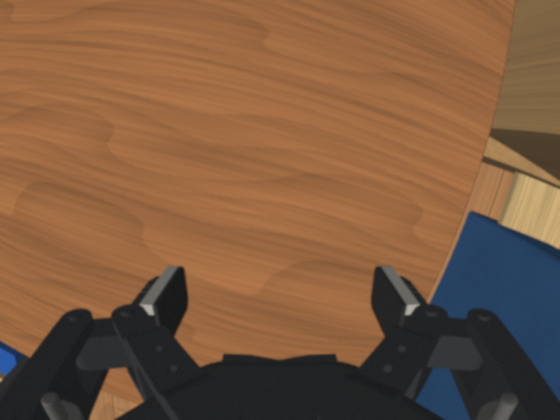

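The top view shows the holder around (259,250), horn pointing up the image, and the red knob at about (256,269). I'll enlarge it.

```bash
cat > h.py <<'E'
from station import sense, snapshot, get_calibration, robot
import cv2,numpy as np
from scipy.spatial.transform import Rotation as Rn
def px2w(n,u,v,z):
    c=get_calibration(n); R,t=c['R'],c['t']
    d=R.T@np.array([(u-c['cx'])/c['fx'],(v-c['cy'])/c['fy'],1]); o=-R.T@t
    return o+d*(z-o[2])/d[2]
def w2px(n,X):
    c=get_calibration(n); p=c['R']@np.array(X)+c['t']; return p[0]/p[2]*c['fx']+c['cx'],p[1]/p[2]*c['fy']+c['cy']
def toolpose():
    s=sense(); q=s['ee_rot']; return s, Rn.from_quat([q[1],q[2],q[3],q[0]]).as_matrix(), s['tool_pos']
def wray(u,v,z,R,p):
    c=get_calibration('wrist'); x,y=u-c['cx'],v-c['cy']; r=np.hypot(x,y); th=r/c['fx']
    d=np.array([x/r*np.sin(th),y/r*np.sin(th),np.cos(th)]); T=c['T_tool_cam']
    o=R@T[:3,3]+p; d=R@T[:3,:3]@d
    return o+d*(z-o[2])/d[2]
def wproj(X,R,p):
    c=get_calibration('wrist'); T=np.linalg.inv(c['T_tool_cam']); X=R.T@(np.array(X)-p); x=T[:3,:3]@X+T[:3,3]
    th=np.arctan2(np.hypot(x[0],x[1]),x[2]); r=th*c['fx']; h=np.hypot(x[0],x[1])
    return r*x[0]/h+c['cx'], r*x[1]/h+c['cy']
E
python3 - <<'E'
import cv2
p=cv2.imread('pics/top0.png')[195:305,205:325]
cv2.imwrite('pics/top0c.png',cv2.resize(p,None,fx=5,fy=5,interpolation=cv2.INTER_CUBIC))
p=cv2.imread('pics/scene0.png')[170:260,220:320]
cv2.imwrite('pics/scene0c.png',cv2.resize(p,None,fx=6,fy=6,interpolation=cv2.INTER_CUBIC))
E
```

```text
(no output)
```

View pics/top0c.png

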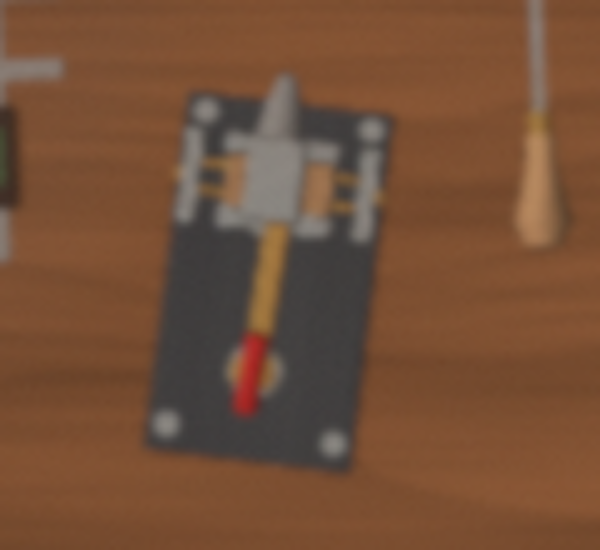

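View pics/scene0c.png

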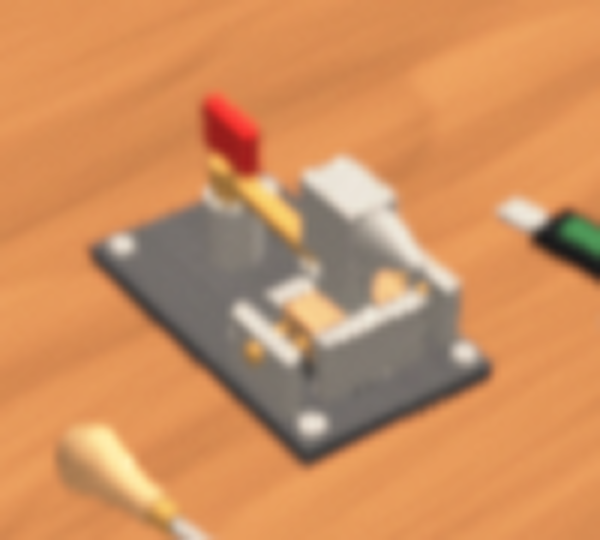

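```bash
python3 - <<'E'
from h import *
C=lambda x,y,z: px2w('top',205+x/5-.4,195+y/5-.4,z)
cs=[C(187,92,12),C(395,117,12),C(350,472,12),C(145,448,12)]
for c in cs: print(c.round(1))
# model corners: front-left(+x,+y), front-right, back-right, back-left
m=np.array([[45,55],[45,-55],[-145,-55],[-145,55]])
P=np.array(cs)[:,:2]; mc=m-m.mean(0); pc=P-P.mean(0)
yaw=np.arctan2((mc[:,0]*pc[:,1]-mc[:,1]*pc[:,0]).sum(),(mc*pc).sum())
R=np.array([[np.cos(yaw),-np.sin(yaw)],[np.sin(yaw),np.cos(yaw)]])
o=P.mean(0)-R@m.mean(0); print('yaw',yaw,'o',o,'res',(P-(m@R.T+o)).round(1))
print('knob pred',R@[-95,0]+o,'meas',C(248,373,97).round(1))
print('head pred',o,'meas',C(275,182,110).round(1),'horn',R@[54,0]+o, C(287,75,90).round(1))
s,Rt,p=toolpose(); print(Rt.round(3))
E
```

```text
[627.3  85.9  12. ]
[615.  -24.1  12. ]
[429.1  -2.   12. ]
[440.7 105.2  12. ]
yaw -0.1104359902152926 o [577.74323665  35.76384145] res [[-1.2  0.4]
 [-1.4 -0.2]
 [ 1.6  1. ]
 [ 1.  -1.2]]
knob pred [483.32196323  46.23394778] meas [484.2  47.9  97. ]
head pred [577.74323665  35.76384145] meas [577.   35.3 110. ] horn [631.41427627  29.81241259] [630.6  30.7  90. ]
[[-0.     0.963  0.269]
 [ 0.002  0.269 -0.963]
 [-1.     0.    -0.002]]
```

Call:
step_arm(increments=[{"ty":1},{"ty":1},{"ty":1},{"ty":1},{"ty":1},{"ty":1},{"ty":1,"tz":-1},{"ty":1,"tz":-1},{"ty":1,"tz":-1},{"ty":1,"tz":-1},{"ty":1,"tz":-1},{"ty":1,"tz":-1},{"ty":1,"tz":-1},{"ty":1,"tz":-1},{"ty":1,"tz":-1},{"ty":1,"tz":-1},{"tz":-1},{"tz":-1},{"tz":-1},{"tz":-1}])

```text
invalid input at $.increments[0]: expected keys tx, ty, tz, ax, ay, az, hand
```

Call:
step_arm(increments=[{"tz":-1,"ax":-1},{"tz":-1,"ax":-1},{"ax":-1},{"ax":-1},{"ax":-1},{"ax":-1},{"ax":-1},{"ax":-1},{"ax":-1},{"ax":-1},{"ax":-1},{"ax":-1},{"ax":-1},{"ax":-1},{"ax":-1},{"ax":-0.8},{},{}])

```text
invalid input at $.increments[0]: expected keys tx, ty, tz, ax, ay, az, hand
```

Call:
step_arm(increments=[{"tx":0,"ty":1,"tz":0,"ax":0,"ay":0,"az":0,"hand":0},{"tx":0,"ty":1,"tz":0,"ax":0,"ay":0,"az":0,"hand":0},{"tx":0,"ty":1,"tz":0,"ax":0,"ay":0,"az":0,"hand":0},{"tx":0,"ty":1,"tz":0,"ax":0,"ay":0,"az":0,"hand":0},{"tx":0,"ty":1,"tz":0,"ax":0,"ay":0,"az":0,"hand":0},{"tx":0,"ty":1,"tz":0,"ax":0,"ay":0,"az":0,"hand":0},{"tx":0,"ty":1,"tz":-1,"ax":0,"ay":0,"az":0,"hand":0},{"tx":0,"ty":1,"tz":-1,"ax":0,"ay":0,"az":0,"hand":0},{"tx":0,"ty":1,"tz":-1,"ax":0,"ay":0,"az":0,"hand":0},{"tx":0,"ty":1,"tz":-1,"ax":0,"ay":0,"az":0,"hand":0},{"tx":0,"ty":1,"tz":-1,"ax":0,"ay":0,"az":0,"hand":0},{"tx":0,"ty":1,"tz":-1,"ax":0,"ay":0,"az":0,"hand":0},{"tx":0,"ty":1,"tz":-1,"ax":0,"ay":0,"az":0,"hand":0},{"tx":0,"ty":1,"tz":-1,"ax":0,"ay":0,"az":0,"hand":0},{"tx":0,"ty":1,"tz":-1,"ax":0,"ay":0,"az":0,"hand":0},{"tx":0,"ty":1,"tz":-1,"ax":0,"ay":0,"az":0,"hand":0},{"tx":0,"ty":0,"tz":-1,"ax":0,"ay":0,"az":0,"hand":0},{"tx":0,"ty":0,"tz":-1,"ax":0,"ay":0,"az":0,"hand":0},{"tx":0,"ty":0,"tz":-1,"ax":0,"ay":0,"az":0,"hand":0},{"tx":0,"ty":0,"tz":-1,"ax":0,"ay":0,"az":0,"hand":0}])

```text
t: 2.65
tool_pos: [503.4, -19.0, 231.0]
ee_rot: [0.563, 0.427, 0.564, -0.427]
force: [-0.0, -0.5, -0.6]
finger_gap: 1.002
```

Call:
step_arm(increments=[{"tx":0,"ty":0,"tz":-1,"ax":0,"ay":0,"az":0,"hand":0},{"tx":0,"ty":0,"tz":-1,"ax":0,"ay":0,"az":0,"hand":0},{"tx":0,"ty":0,"tz":0,"ax":-1,"ay":0,"az":0,"hand":0},{"tx":0,"ty":0,"tz":0,"ax":-1,"ay":0,"az":0,"hand":0},{"tx":0,"ty":0,"tz":0,"ax":-1,"ay":0,"az":0,"hand":0},{"tx":0,"ty":0,"tz":0,"ax":-1,"ay":0,"az":0,"hand":0},{"tx":0,"ty":0,"tz":0,"ax":-1,"ay":0,"az":0,"hand":0},{"tx":0,"ty":0,"tz":0,"ax":-1,"ay":0,"az":0,"hand":0},{"tx":0,"ty":0,"tz":0,"ax":-1,"ay":0,"az":0,"hand":0},{"tx":0,"ty":0,"tz":0,"ax":-1,"ay":0,"az":0,"hand":0},{"tx":0,"ty":0,"tz":0,"ax":-1,"ay":0,"az":0,"hand":0},{"tx":0,"ty":0,"tz":0,"ax":-1,"ay":0,"az":0,"hand":0},{"tx":0,"ty":0,"tz":0,"ax":-1,"ay":0,"az":0,"hand":0},{"tx":0,"ty":0,"tz":0,"ax":-1,"ay":0,"az":0,"hand":0},{"tx":0,"ty":0,"tz":0,"ax":-1,"ay":0,"az":0,"hand":0},{"tx":0,"ty":0,"tz":0,"ax":-1,"ay":0,"az":0,"hand":0},{"tx":0,"ty":0,"tz":0,"ax":-1,"ay":0,"az":0,"hand":0},{"tx":0,"ty":0,"tz":0,"ax":-0.8,"ay":0,"az":0,"hand":0},{"tx":0,"ty":0,"tz":0,"ax":0,"ay":0,"az":0,"hand":0},{"tx":0,"ty":0,"tz":0,"ax":0,"ay":0,"az":0,"hand":0}])

```text
t: 5.15
tool_pos: [487.7, 37.9, 231.2]
ee_rot: [0.527, -0.471, 0.528, 0.471]
force: [1.1, -0.5, 0.4]
finger_gap: 0.999
```

```bash
python3 - <<'E'
from h import *
s,R,p=toolpose(); print(s['t'],p,R.round(3),s['joints'].round(3))
im,d=snapshot('wrist'); cv2.imwrite('pics/w1.png',im)
for X in ([483.3,46.2,97],[503,44,97],[463.5,48.4,97],[577.7,35.8,110],[631,30,90]): print(X,np.round(wproj(X,R,p),1))
E
```

```text
5.15 [487.66630425  37.8519561  231.16278296] [[-0.    -0.994  0.113]
 [ 0.     0.113  0.994]
 [-1.     0.    -0.   ]] [-0.009  0.187  1.677  0.     1.278 -1.466]
[483.3, 46.2, 97] [288.  200.9]
[503, 44, 97] [287.9 222.6]
[463.5, 48.4, 97] [288.1 178.3]
[577.7, 35.8, 110] [287.7 303.4]
[631, 30, 90] [286.9 336.1]
```

View pics/w1.png

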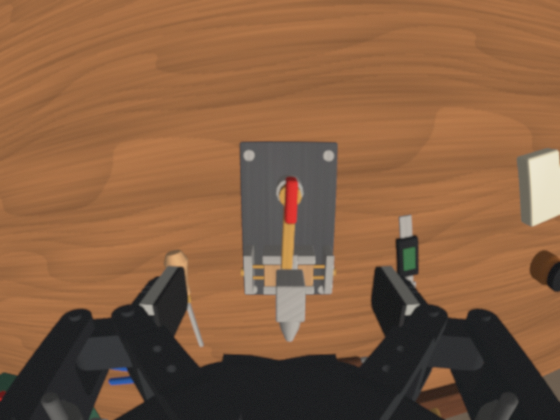

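```bash
python3 - <<'E'
import cv2
p=cv2.imread('pics/w1.png')[135:345,230:350]
p=cv2.resize(p,None,fx=2.8,fy=2.8,interpolation=cv2.INTER_CUBIC)
cv2.imwrite('pics/w1c.png',p)
E
```

```text
(no output)
```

View pics/w1c.png

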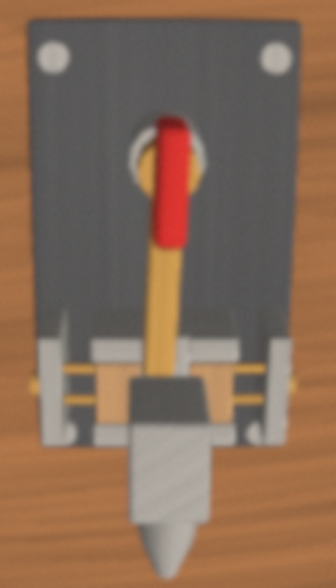

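```bash
python3 - <<'E'
from h import *
s,R,p=toolpose()
W=lambda x,y,z: wray(230+x/2.8-.3,135+y/2.8-.3,z,R,p).round(1)
print('wing ends',W(172.5,121,97),W(170,244,97))
print('arm',W(164.5,270,65),W(159.5,370,65))
print('head top edges', W(131,473,110),W(210,473,110),'horn',W(168,577,90))
print('base corners',W(30,22,12),W(300,22,12),W(39,443,47),W(285,443,47), 'frame',W(94,350,47),W(240,350,47))
E
```

```text
wing ends [463.5  51.2  97. ] [502.6  46.3  97. ]
arm [521.8  43.4  65. ] [560.6  37.5  65. ]
head top edges [576.8  25.3 110. ] [580.   51.6 110. ] horn [637.9  32.3  90. ]
base corners [431.1   1.1  12. ] [442.7 107.7  12. ] [596.5 -15.4  47. ] [608.3  84.9  47. ] frame [557.5  12.6  47. ] [564.   69.2  47. ]
```

Call:
step_arm(increments=[{"tx":0.5,"ty":0.18,"tz":0.31,"ax":0,"ay":0,"az":0,"hand":0},{"tx":1,"ty":0,"tz":0,"ax":0,"ay":0,"az":0,"hand":0},{"tx":1,"ty":0,"tz":0,"ax":0,"ay":0,"az":0,"hand":0},{"tx":1,"ty":0,"tz":0,"ax":0,"ay":0,"az":0,"hand":0},{"tx":1,"ty":0,"tz":0,"ax":0,"ay":0,"az":0,"hand":0},{"tx":0.5,"ty":0,"tz":0,"ax":0,"ay":0,"az":0,"hand":0},{"tx":0.3,"ty":0,"tz":0,"ax":0,"ay":0,"az":0,"hand":0},{"tx":0,"ty":0,"tz":0,"ax":0,"ay":0,"az":0,"hand":0}])

```text
t: 6.2
tool_pos: [483.3, 47.6, 72.0]
ee_rot: [0.527, -0.471, 0.527, 0.471]
force: [-0.5, -0.2, 0.7]
finger_gap: 0.997
```

```bash
python3 - <<'E'
from h import *
s,R,p=toolpose(); print(s['t'],p,s['force'])
im,d=snapshot('wrist'); cv2.imwrite('pics/w2.png',im)
E
```

```text
6.2 [483.34761111  47.64266849  71.9669704 ] [-0.47416651 -0.19345762  0.65111016]
```

View pics/w2.png

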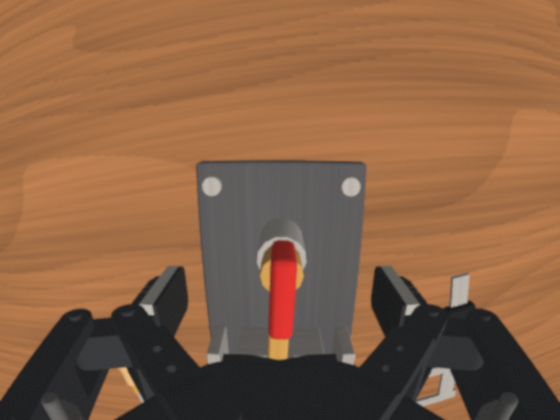

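The wing (red, 283,290) lies centred between the pads (inner edges at 186 and 374). Closing.

Call:
step_arm(increments=[{"tx":0,"ty":0,"tz":0,"ax":0,"ay":0,"az":0,"hand":1},{"tx":0,"ty":0,"tz":0,"ax":0,"ay":0,"az":0,"hand":1},{"tx":0,"ty":0,"tz":0,"ax":0,"ay":0,"az":0,"hand":1},{"tx":0,"ty":0,"tz":0,"ax":0,"ay":0,"az":0,"hand":1},{"tx":0,"ty":0,"tz":0,"ax":0,"ay":0,"az":0,"hand":1},{"tx":0,"ty":0,"tz":0,"ax":0,"ay":0,"az":0,"hand":1},{"tx":0,"ty":0,"tz":0,"ax":0,"ay":0,"az":0,"hand":1},{"tx":0,"ty":0,"tz":0,"ax":0,"ay":0,"az":0,"hand":1}])

```text
t: 7.25
tool_pos: [483.5, 48.6, 72.7]
ee_rot: [0.528, -0.471, 0.527, 0.472]
force: [-1.1, 5.7, 4.7]
finger_gap: 0.119
```

Call:
step_arm(increments=[{"tx":0,"ty":0,"tz":0.04,"ax":0.5,"ay":0,"az":0,"hand":1},{"tx":0,"ty":0,"tz":0,"ax":1,"ay":0,"az":0,"hand":1},{"tx":0,"ty":0,"tz":0,"ax":1,"ay":0,"az":0,"hand":1},{"tx":0,"ty":0,"tz":0,"ax":1,"ay":0,"az":0,"hand":1}])

```text
t: 7.75
tool_pos: [484.1, 50.0, 72.7]
ee_rot: [0.646, -0.289, 0.645, 0.29]
force: [-0.5, 6.9, 3.2]
finger_gap: 0.115
```

Call:
step_arm(increments=[{"tx":0,"ty":0,"tz":0,"ax":1,"ay":0,"az":0,"hand":1},{"tx":0,"ty":0,"tz":0,"ax":1,"ay":0,"az":0,"hand":1},{"tx":0,"ty":0,"tz":0,"ax":1,"ay":0,"az":0,"hand":1},{"tx":0,"ty":0,"tz":0,"ax":1,"ay":0,"az":0,"hand":1},{"tx":0,"ty":0,"tz":0,"ax":0.7,"ay":0,"az":0,"hand":1},{"tx":0,"ty":0,"tz":0,"ax":0,"ay":0,"az":0,"hand":1},{"tx":0,"ty":0,"tz":0,"ax":0,"ay":0,"az":0,"hand":1}])

```text
t: 8.62
tool_pos: [485.9, 50.9, 72.8]
ee_rot: [0.709, -0.008, 0.706, 0.011]
force: [4.5, 9.2, 0.3]
finger_gap: 0.115
```

```bash
python3 - <<'E'
from h import *
s,R,p=toolpose(); print(s['t'],p,R.round(3),s['force'],s['joints'])
im,d=snapshot('scene'); cv2.imwrite('pics/s3.png',cv2.resize(im[150:270,200:340],None,fx=5,fy=5,interpolation=cv2.INTER_CUBIC))
E
```

```text
8.625 [485.94127706  50.85848369  72.75707938] [[ 0.004 -0.027  1.   ]
 [ 0.003  1.     0.027]
 [-1.     0.003  0.004]] [4.54370281 9.20717316 0.29444381] [ 0.01531083  0.37184868  1.89358259  0.00426742  0.87186725 -0.01456683]
```

View pics/s3.png

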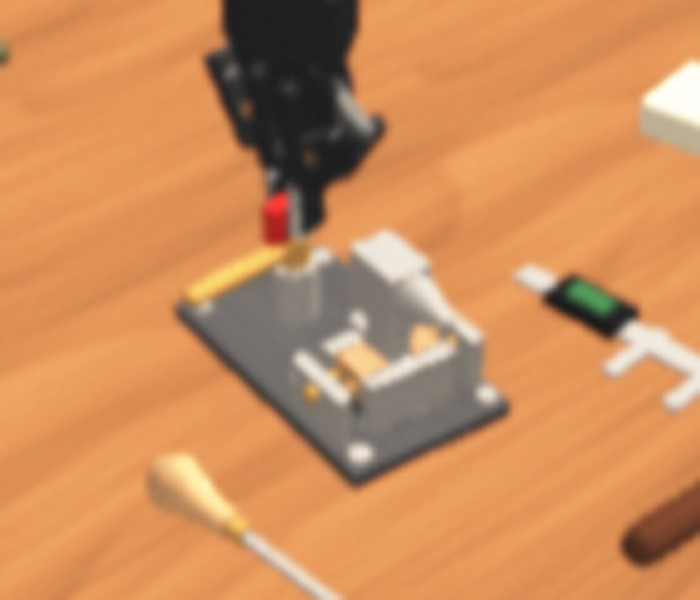

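Keeper arm now points to holder −y (crop 190,295 to 290,250), about 80°. I'll open partially (the anvil is near), rise, turn back and look at the anvil.

Call:
step_arm(increments=[{"tx":0,"ty":0,"tz":0,"ax":0,"ay":0,"az":0,"hand":0.65},{"tx":0,"ty":0,"tz":0,"ax":0,"ay":0,"az":0,"hand":0.65},{"tx":0,"ty":0,"tz":0,"ax":0,"ay":0,"az":0,"hand":0.65},{"tx":-0.4,"ty":0,"tz":0,"ax":0,"ay":0,"az":0,"hand":0.65},{"tx":-1,"ty":0,"tz":0,"ax":0,"ay":0,"az":0,"hand":0.65},{"tx":-1,"ty":0,"tz":0,"ax":0,"ay":0,"az":0,"hand":0.65},{"tx":-1,"ty":0,"tz":0,"ax":0,"ay":0,"az":0,"hand":0.65},{"tx":-1,"ty":0,"tz":0,"ax":0,"ay":0,"az":0,"hand":0.5},{"tx":0,"ty":0,"tz":1,"ax":-1,"ay":0,"az":0,"hand":0},{"tx":0,"ty":-0.5,"tz":0.9,"ax":-1,"ay":0,"az":0,"hand":0},{"tx":0,"ty":-0.5,"tz":0.8,"ax":-1,"ay":0,"az":0,"hand":0},{"tx":0,"ty":-0.5,"tz":0,"ax":-1,"ay":0,"az":0,"hand":0},{"tx":0,"ty":0,"tz":0,"ax":-1,"ay":0,"az":0,"hand":0},{"tx":0,"ty":0,"tz":0,"ax":-1,"ay":0,"az":0,"hand":0},{"tx":0,"ty":0,"tz":0,"ax":-1,"ay":0,"az":0,"hand":0},{"tx":0,"ty":0,"tz":0,"ax":-1,"ay":0,"az":0,"hand":0},{"tx":0,"ty":0,"tz":0,"ax":-0.2,"ay":0,"az":0,"hand":0},{"tx":0,"ty":0,"tz":0,"ax":0,"ay":0,"az":0,"hand":0}])

```text
t: 10.92
tool_pos: [578.7, 22.5, 204.8]
ee_rot: [0.528, -0.471, 0.527, 0.471]
force: [0.4, 0.2, -0.3]
finger_gap: 0.997
```

```bash
python3 - <<'E'
from h import *
s,R,p=toolpose(); print(s['t'],p,R.round(3),s['force'],s['joints'].round(3))
im,d=snapshot('wrist'); cv2.imwrite('pics/w4.png',im)
for X in ([577.7,37,110],[631,31,90]): print(X,np.round(wproj(X,R,p),1))
im,d=snapshot('scene'); cv2.imwrite('pics/s4.png',im)
E
```

```text
10.925 [578.73023197  22.47585552 204.76027282] [[ 0.    -0.994  0.113]
 [-0.     0.113  0.994]
 [-1.    -0.    -0.   ]] [ 0.43528867  0.16845671 -0.27012391] [-0.034  0.333  1.537 -0.     1.271 -1.491]
[577.7, 37, 110] [297.9 215.9]
[631, 31, 90] [295.6 269. ]
```

View pics/w4.png

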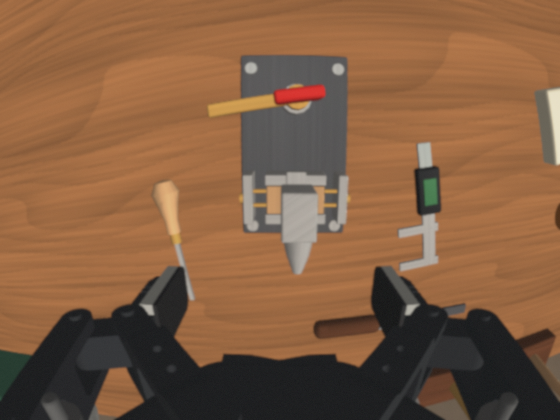

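Call:
step_arm(increments=[{"tx":0.36,"ty":0.05,"tz":0.53,"ax":0,"ay":0,"az":0,"hand":0},{"tx":1,"ty":0,"tz":0,"ax":0,"ay":0,"az":0,"hand":0},{"tx":1,"ty":0,"tz":0,"ax":0,"ay":0,"az":0,"hand":0},{"tx":1,"ty":0,"tz":0,"ax":0,"ay":0,"az":0,"hand":0},{"tx":0.6,"ty":0,"tz":0,"ax":0,"ay":0,"az":0,"hand":0},{"tx":0.4,"ty":0,"tz":0,"ax":0,"ay":0,"az":0,"hand":0},{"tx":0,"ty":0,"tz":0,"ax":0,"ay":0,"az":0,"hand":0}])

```text
t: 11.9
tool_pos: [578.2, 39.1, 72.4]
ee_rot: [0.526, -0.471, 0.528, 0.472]
force: [-0.1, 0.3, 0.0]
finger_gap: 0.998
```

Call:
step_arm(increments=[{"tx":0,"ty":0,"tz":0,"ax":0,"ay":0,"az":0,"hand":1},{"tx":0,"ty":0,"tz":0,"ax":0,"ay":0,"az":0,"hand":1},{"tx":0,"ty":0,"tz":0,"ax":0,"ay":0,"az":0,"hand":1},{"tx":0,"ty":0,"tz":0,"ax":0,"ay":0,"az":0,"hand":1},{"tx":0,"ty":0,"tz":0,"ax":0,"ay":0,"az":0,"hand":1},{"tx":0,"ty":0,"tz":0,"ax":0,"ay":0,"az":0,"hand":1},{"tx":0,"ty":0,"tz":0,"ax":0,"ay":0,"az":0,"hand":1}])

```text
t: 12.78
tool_pos: [579.5, 38.3, 74.3]
ee_rot: [0.527, -0.472, 0.527, 0.471]
force: [-0.0, -0.2, 5.8]
finger_gap: 0.319
```

```bash
python3 - <<'E'
from h import *
s,R,p=toolpose(); print(s['t'],p,R.round(3),s['force'],s['torque'],s['finger_gap'])
im,d=snapshot('wrist'); cv2.imwrite('pics/w5.png',im)
im,d=snapshot('scene'); cv2.imwrite('pics/s5.png',cv2.resize(im[150:270,200:340],None,fx=5,fy=5,interpolation=cv2.INTER_CUBIC))
E
```

```text
12.775 [579.50998785  38.33481556  74.33342022] [[ 0.001 -0.994  0.111]
 [-0.     0.111  0.994]
 [-1.    -0.001 -0.   ]] [-0.03348899 -0.19541222  5.75237565] [-0.20672618  0.22079104  0.04665543] 0.3192706615687958
```

View pics/w5.png

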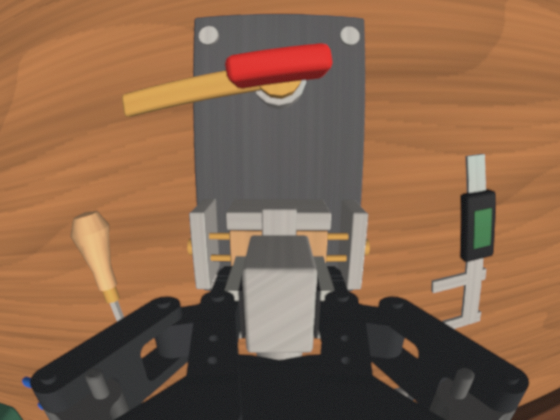

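View pics/s5.png

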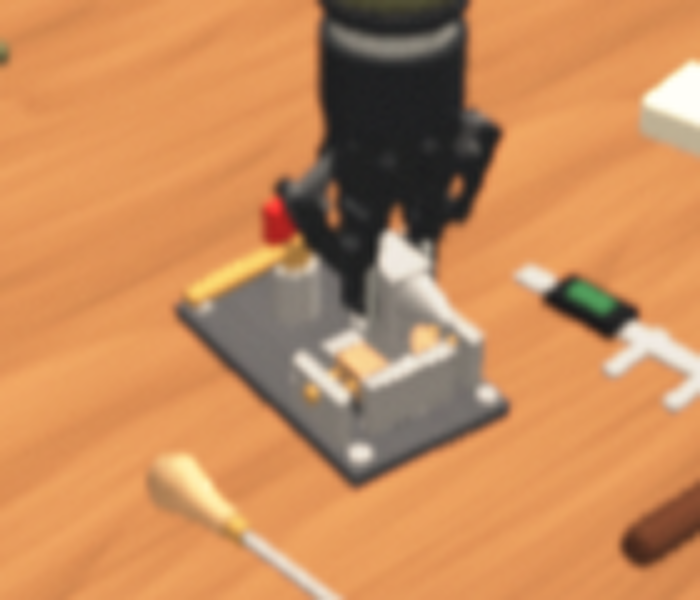

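Call:
step_arm(increments=[{"tx":-0.01,"ty":0,"tz":0.1,"ax":0,"ay":0.275,"az":0,"hand":1},{"tx":-0.01,"ty":0,"tz":0.1,"ax":0,"ay":0.275,"az":0,"hand":1},{"tx":-0.01,"ty":0,"tz":0.1,"ax":0,"ay":0.275,"az":0,"hand":1},{"tx":-0.01,"ty":0,"tz":0.1,"ax":0,"ay":0.275,"az":0,"hand":1},{"tx":0,"ty":0,"tz":0,"ax":0,"ay":0,"az":0,"hand":1},{"tx":0,"ty":0,"tz":0,"ax":0,"ay":0,"az":0,"hand":1}])

```text
t: 13.62
tool_pos: [580.4, 47.6, 74.1]
ee_rot: [0.472, -0.516, 0.576, 0.423]
force: [0.4, -8.7, 1.9]
finger_gap: 0.318
```

```bash
python3 - <<'E'
from h import *
s,R,p=toolpose(); print(s['t'],p,R.round(3),s['force'],s['torque'],s['finger_gap'])
im,d=snapshot('wrist'); cv2.imwrite('pics/w6.png',im)
im,d=snapshot('scene'); cv2.imwrite('pics/s6.png',cv2.resize(im[150:270,200:340],None,fx=5,fy=5,interpolation=cv2.INTER_CUBIC))
E
```

```text
13.625 [580.36731853  47.58348718  74.06964968] [[-0.022 -0.994  0.107]
 [-0.195  0.109  0.975]
 [-0.981  0.    -0.196]] [ 0.44520275 -8.68393377  1.92470557] [-1.83714124 -0.18771025  0.07906674] 0.3176655106286039
```

View pics/w6.png

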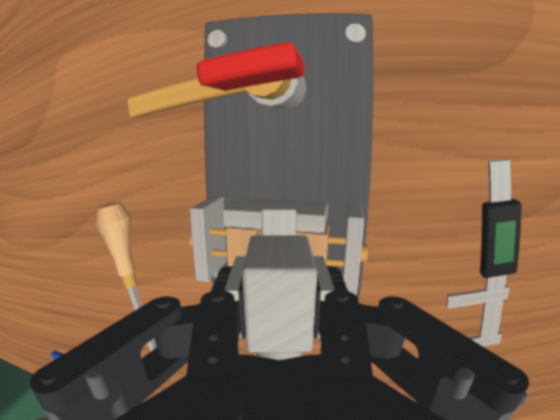

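View pics/s6.png

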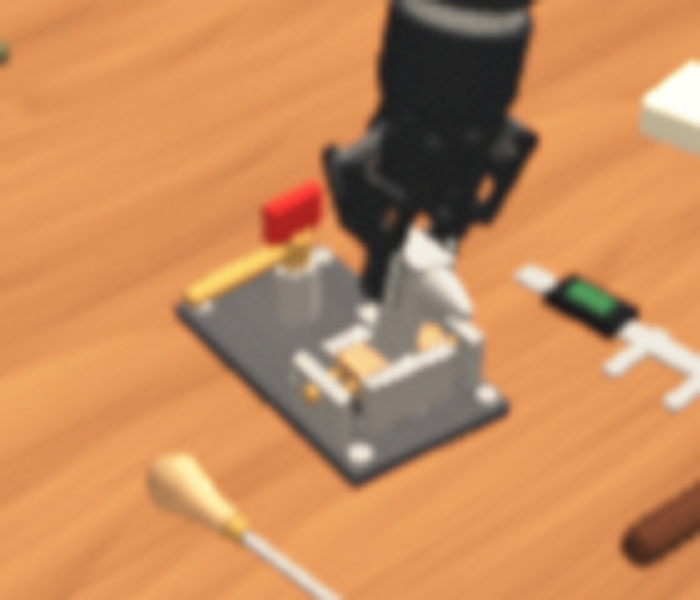

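Call:
step_arm(increments=[{"tx":0.01,"ty":0,"tz":-0.1,"ax":0,"ay":-0.275,"az":0,"hand":1},{"tx":0.01,"ty":0,"tz":-0.1,"ax":0,"ay":-0.275,"az":0,"hand":1},{"tx":0.01,"ty":0,"tz":-0.1,"ax":0,"ay":-0.275,"az":0,"hand":1},{"tx":0.01,"ty":0,"tz":-0.1,"ax":0,"ay":-0.275,"az":0,"hand":1},{"tx":-0.01,"ty":0,"tz":-0.1,"ax":0,"ay":-0.275,"az":0,"hand":1},{"tx":-0.01,"ty":0,"tz":-0.1,"ax":0,"ay":-0.275,"az":0,"hand":1},{"tx":-0.01,"ty":0,"tz":-0.1,"ax":0,"ay":-0.275,"az":0,"hand":1},{"tx":-0.01,"ty":0,"tz":-0.1,"ax":0,"ay":-0.275,"az":0,"hand":1},{"tx":0,"ty":0,"tz":-0.04,"ax":0,"ay":-0.05,"az":0,"hand":1},{"tx":0,"ty":0,"tz":0,"ax":0,"ay":0,"az":0,"hand":1}])

```text
t: 14.98
tool_pos: [578.0, 27.8, 74.7]
ee_rot: [0.579, -0.42, 0.471, 0.517]
force: [1.1, 7.4, 1.6]
finger_gap: 0.321
```

```bash
python3 - <<'E'
from h import *
s,R,p=toolpose(); print(s['t'],p,R.round(3),s['force'],s['torque'],s['finger_gap'])
im,d=snapshot('wrist'); cv2.imwrite('pics/w7.png',cv2.resize(im[180:330,180:380],None,fx=3.5,fy=3.5,interpolation=cv2.INTER_CUBIC))
im,d=snapshot('scene'); cv2.imwrite('pics/s7.png',cv2.resize(im[150:270,200:340],None,fx=5,fy=5,interpolation=cv2.INTER_CUBIC))
E
```

```text
14.975 [577.97905494  27.82072445  74.70744597] [[ 0.023 -0.994  0.111]
 [ 0.203  0.113  0.973]
 [-0.979  0.     0.205]] [1.09186969 7.41003259 1.61418892] [ 1.44604163 -0.23029263 -0.00816877] 0.3207480183370808
```

View pics/w7.png

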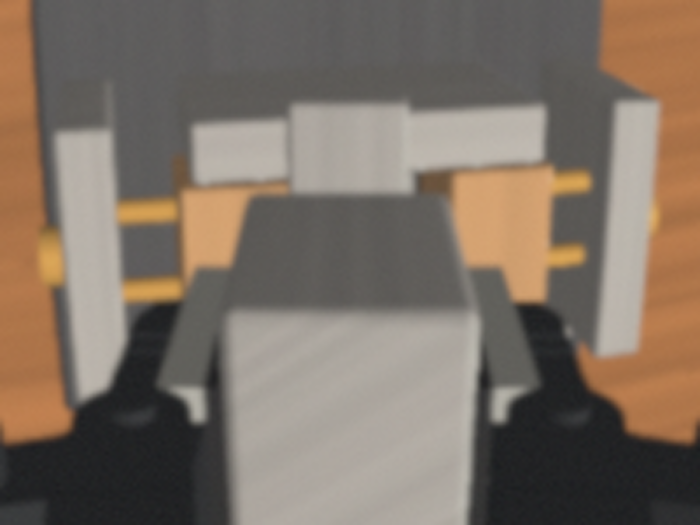

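View pics/s7.png

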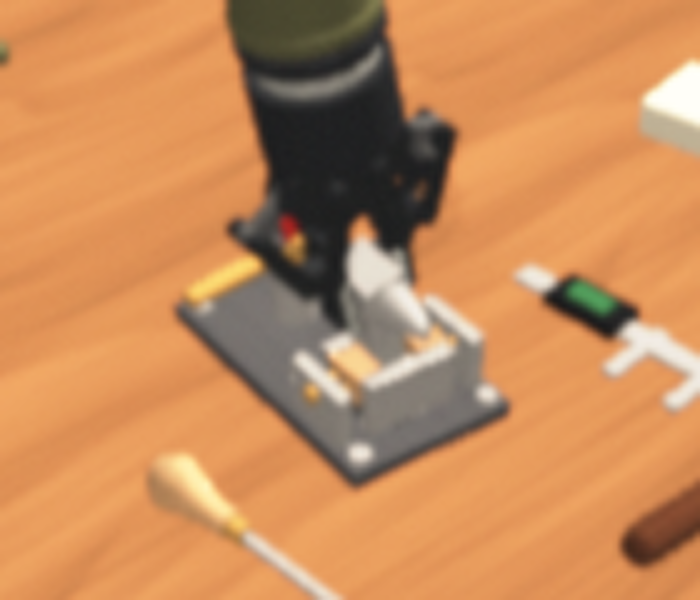

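Call:
step_arm(increments=[{"tx":0.01,"ty":0,"tz":0.11,"ax":0,"ay":0.29,"az":0,"hand":1},{"tx":0.01,"ty":0,"tz":0.11,"ax":0,"ay":0.29,"az":0,"hand":1},{"tx":0.01,"ty":0,"tz":0.11,"ax":0,"ay":0.29,"az":0,"hand":1},{"tx":0.01,"ty":0,"tz":0.11,"ax":0,"ay":0.28,"az":0,"hand":1},{"tx":0,"ty":0,"tz":0,"ax":0,"ay":0,"az":0,"hand":1},{"tx":0,"ty":0,"tz":0,"ax":0,"ay":0,"az":0,"hand":1}])

```text
t: 15.82
tool_pos: [579.0, 39.2, 74.4]
ee_rot: [0.528, -0.471, 0.527, 0.472]
force: [1.4, 1.9, -1.8]
finger_gap: 0.322
```

```bash
python3 - <<'E'
from h import *
s,R,p=toolpose(); print(s['t'],p,R.round(3),s['force'],s['torque'],s['finger_gap'])
im,d=snapshot('wrist'); cv2.imwrite('pics/w8.png',cv2.resize(im[180:330,180:380],None,fx=3.5,fy=3.5,interpolation=cv2.INTER_CUBIC))
E
```

```text
15.825 [579.02412477  39.15493572  74.36726731] [[-0.    -0.994  0.111]
 [ 0.002  0.111  0.994]
 [-1.     0.     0.002]] [ 1.35768454  1.89664007 -1.81626597] [ 0.44113432 -0.13804608  0.0038962 ] 0.3219655231071939
```

View pics/w8.png

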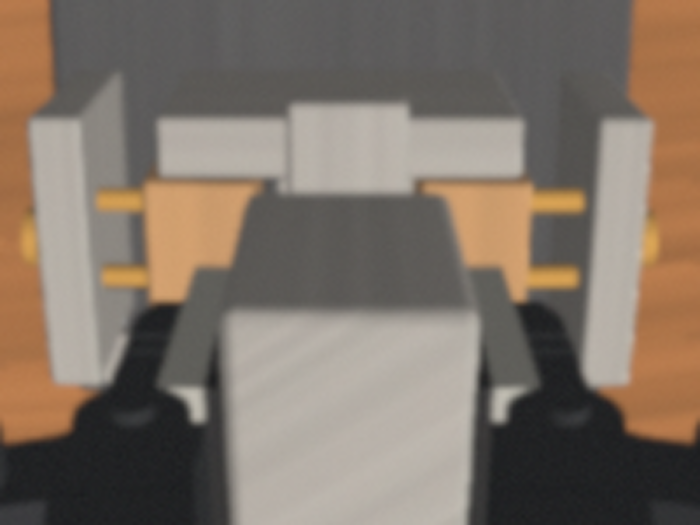

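The cheek gap measures about 25 mm against the 24 mm foot, which is tight, so I'll rock a little further both ways.

Call:
step_arm(increments=[{"tx":-0.01,"ty":0,"tz":0.13,"ax":0,"ay":0.34,"az":0,"hand":1},{"tx":-0.01,"ty":0,"tz":0.13,"ax":0,"ay":0.34,"az":0,"hand":1},{"tx":-0.01,"ty":0,"tz":0.13,"ax":0,"ay":0.34,"az":0,"hand":1},{"tx":-0.01,"ty":0,"tz":0.13,"ax":0,"ay":0.34,"az":0,"hand":1},{"tx":0,"ty":0,"tz":0,"ax":0,"ay":0,"az":0,"hand":1},{"tx":0,"ty":0,"tz":0,"ax":0,"ay":0,"az":0,"hand":1},{"tx":0.01,"ty":0,"tz":-0.13,"ax":0,"ay":-0.34,"az":0,"hand":1},{"tx":0.01,"ty":0,"tz":-0.13,"ax":0,"ay":-0.34,"az":0,"hand":1},{"tx":0.01,"ty":0,"tz":-0.13,"ax":0,"ay":-0.34,"az":0,"hand":1},{"tx":0.01,"ty":0,"tz":-0.13,"ax":0,"ay":-0.34,"az":0,"hand":1}])

```text
t: 17.12
tool_pos: [577.7, 37.6, 74.6]
ee_rot: [0.527, -0.47, 0.527, 0.472]
force: [-0.5, -0.3, -4.5]
finger_gap: 0.318
```

Call:
step_arm(increments=[{"tx":-0.01,"ty":0,"tz":-0.12,"ax":0,"ay":-0.32,"az":0,"hand":1},{"tx":-0.01,"ty":0,"tz":-0.12,"ax":0,"ay":-0.32,"az":0,"hand":1},{"tx":-0.01,"ty":0,"tz":-0.12,"ax":0,"ay":-0.32,"az":0,"hand":1},{"tx":-0.01,"ty":0,"tz":-0.12,"ax":0,"ay":-0.32,"az":0,"hand":1},{"tx":0,"ty":0,"tz":0,"ax":0,"ay":0,"az":0,"hand":1},{"tx":0,"ty":0,"tz":0,"ax":0,"ay":0,"az":0,"hand":1},{"tx":0.01,"ty":0,"tz":0.12,"ax":0,"ay":0.32,"az":0,"hand":1},{"tx":0.01,"ty":0,"tz":0.12,"ax":0,"ay":0.32,"az":0,"hand":1},{"tx":0.01,"ty":0,"tz":0.12,"ax":0,"ay":0.32,"az":0,"hand":1},{"tx":0.01,"ty":0,"tz":0.12,"ax":0,"ay":0.32,"az":0,"hand":1},{"tx":0,"ty":0,"tz":0,"ax":0,"ay":0,"az":0,"hand":1},{"tx":0,"ty":0,"tz":0,"ax":0,"ay":0,"az":0,"hand":1}])

```text
t: 18.62
tool_pos: [578.2, 38.0, 75.7]
ee_rot: [0.527, -0.471, 0.527, 0.472]
force: [0.2, 1.0, -4.9]
finger_gap: 0.32
```

```bash
python3 - <<'E'
from h import *
s,R,p=toolpose(); print(s['t'],p,R.round(3),s['force'],s['torque'],s['finger_gap'])
im,d=snapshot('wrist'); cv2.imwrite('pics/w9.png',cv2.resize(im[180:330,180:380],None,fx=3.5,fy=3.5,interpolation=cv2.INTER_CUBIC))
E
```

```text
18.625 [578.17070433  38.0040316   75.72797738] [[-0.002 -0.994  0.111]
 [ 0.001  0.111  0.994]
 [-1.     0.002  0.001]] [ 0.18416428  0.96350277 -4.912158  ] [-0.01773943 -0.00461976  0.01623712] 0.31986388053457476
```

View pics/w9.png

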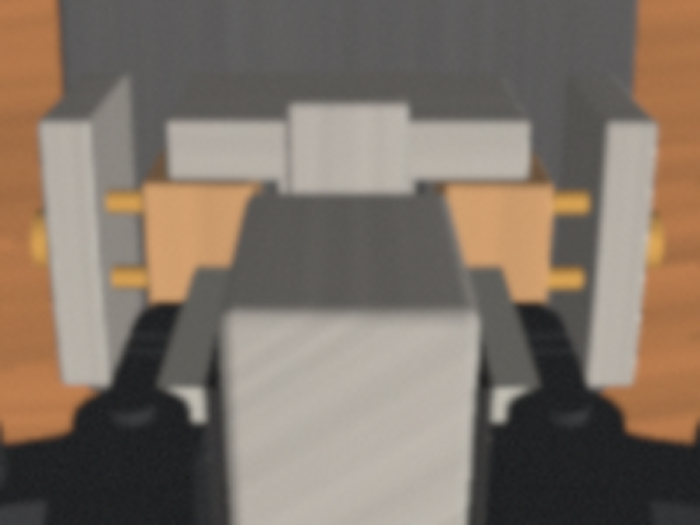

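Both cheeks are now open (gap ≈28 mm, centred on the tab), and the anvil's weight already hangs on the hand. Lifting slowly.

Call:
step_arm(increments=[{"tx":-0.15,"ty":0,"tz":0,"ax":0,"ay":0,"az":0,"hand":1},{"tx":-0.15,"ty":0,"tz":0,"ax":0,"ay":0,"az":0,"hand":1},{"tx":-0.15,"ty":0,"tz":0,"ax":0,"ay":0,"az":0,"hand":1},{"tx":0,"ty":0,"tz":0,"ax":0,"ay":0,"az":0,"hand":1}])

```text
t: 19.18
tool_pos: [579.6, 38.5, 90.6]
ee_rot: [0.527, -0.472, 0.527, 0.471]
force: [0.7, 0.0, -4.9]
finger_gap: 0.314
```

Call:
step_arm(increments=[{"tx":-0.2,"ty":0,"tz":0,"ax":0,"ay":0,"az":0,"hand":1},{"tx":-0.2,"ty":0,"tz":0,"ax":0,"ay":0,"az":0,"hand":1},{"tx":0,"ty":0,"tz":0,"ax":0,"ay":0,"az":0,"hand":1}])

```text
t: 19.55
tool_pos: [579.7, 38.6, 102.7]
ee_rot: [0.527, -0.472, 0.527, 0.471]
force: [-0.4, 1.0, -5.3]
finger_gap: 0.319
```

Free. Going on to the final height.

Call:
step_arm(increments=[{"tx":-0.25,"ty":0,"tz":0,"ax":0,"ay":0,"az":0,"hand":1},{"tx":-0.25,"ty":0,"tz":0,"ax":0,"ay":0,"az":0,"hand":1},{"tx":-0.22,"ty":0,"tz":0,"ax":0,"ay":0,"az":0,"hand":1},{"tx":0,"ty":0,"tz":0,"ax":0,"ay":0,"az":0,"hand":1},{"tx":0,"ty":0,"tz":0,"ax":0,"ay":0,"az":0,"hand":1},{"tx":0,"ty":0,"tz":0,"ax":0,"ay":0,"az":0,"hand":1},{"tx":0,"ty":0,"tz":0,"ax":0,"ay":0,"az":0,"hand":1}])

```text
t: 20.42
tool_pos: [578.9, 38.6, 123.2]
ee_rot: [0.527, -0.471, 0.527, 0.472]
force: [-0.5, 0.1, -5.8]
finger_gap: 0.319
```

```bash
python3 - <<'E'
from h import *
s,R,p=toolpose(); print(s['t'],p,R.round(3),s['force'],s['torque'],s['finger_gap'],abs(s['qd']).max())
im,d=snapshot('scene'); cv2.imwrite('pics/s10.png',cv2.resize(im[140:260,200:340],None,fx=5,fy=5,interpolation=cv2.INTER_CUBIC))
im,d=snapshot('wrist'); cv2.imwrite('pics/w10.png',im)
E
```

```text
20.425 [578.85080739  38.57777398 123.16601943] [[-0.001 -0.994  0.111]
 [ 0.     0.111  0.994]
 [-1.     0.001 -0.   ]] [-0.46634485  0.08345852 -5.78269209] [0.03223244 0.00209483 0.01734329] 0.3193870727747849 0.0019301931916692284
```

View pics/s10.png

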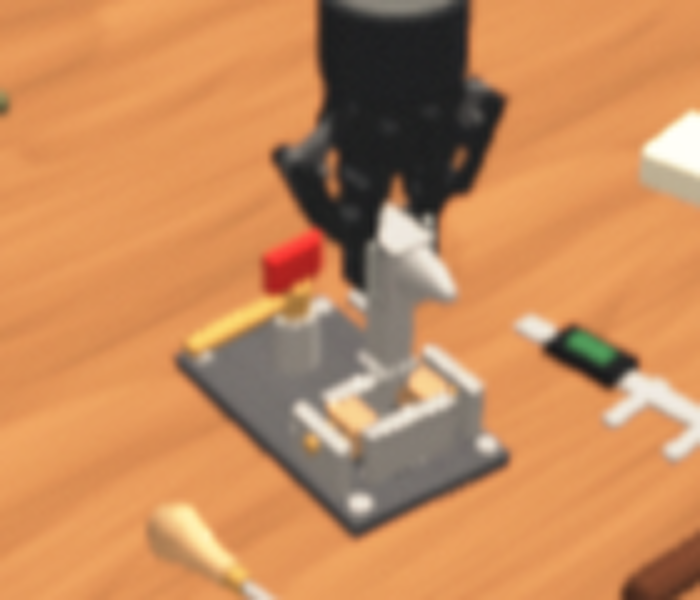

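View pics/w10.png

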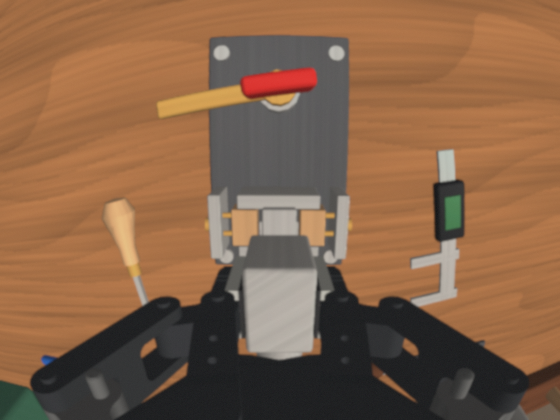

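The wrist view shows the head in the same place between the pads as at the grasp (rows 236–349), so it has not slipped. The scene view shows the foot above the open cheeks and the keeper open. Handing in.

```bash
python3 - <<'E'
from station import order, sense
print(order.finish_job()); s=sense(); print(s['t'],s['tool_pos'],s['force'])
E
```

```text
the job is handed in; nothing more can be done
None
the job is handed in; nothing more can be done
```

The anvil is out of the holder and held upright and at rest in the gripper above it. The job was handed in at about 20.5 s of the 72 s allowed; the hand-in reports no verdict.

- **Keeper:** I turned the knob about 80° clockwise. The later pictures show the brass arm still swung clear of the anvil.
- **Cheeks:** I gripped the anvil by its head and rocked it twice each way. After the first pass the gap between the cheeks was only about 25 mm for the 24 mm foot. The second, slightly larger rock opened it to about 28 mm, centred on the anvil. I read these gaps off the wrist picture.
- **Lift:** I drew the anvil straight up. The force reading then was about 5–6 N, which is its weight and shows no snagging.
- **Last checks:**
  - The tool was 49 mm above the grasp height, so the foot should be about 14 mm above the holder's top. That height comes from the arm's position, not from a direct measurement of the foot.
  - The tool was vertical and the joints nearly still. The head had not shifted in the gripper since the grasp.
  - The graver and calipers looked untouched. I did not check the other bystanders again, but the arm went nowhere near them at low height.
- **Disagreement:** The top and wrist cameras differed by about 2–3 mm in y. The contact forces at the knob agreed with the wrist camera, so I gripped the anvil close to its reading.

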